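# Line up drying lanterns by height

### The arm

A 6-joint arm with a two-finger parallel gripper is mounted at the origin on the work surface. World frame = base frame: x ahead of the robot, y to its left, z up, the work surface at z = 0. Lengths are in m, angles in rad, forces in N, time in s.
With the tool pointing down it reaches from about 0.3 to 0.875 m from the base axis. Payload 4.2 kg.
Tool frame: the origin (TCP) lies between the finger pads; the fingertips stand 17 mm ahead of it and the grasp point (between the pads) lies 2 mm behind it; y points along the fingers, z is the direction in which the jaws open and shut, and the axes are right-handed (so a half turn about y gives the same grasp; the last joint's range is limited). The gripper opens to 85 mm and grips with 20 to 120 N. Pads are 22 mm wide; open, the fingers measure 114 mm over their backs; the gripper's body (76 mm by 85 mm) begins 54 mm behind the grasp point. The pads swing forward as they close: fully open they stand 13 mm farther back than shut.
Start: joints at [1.322, 0.32, 1.565, -0, 1.257, -0.02], TCP at [0.13, 0.56, 0.248] pointing down, gripper open.
Joint ranges: [-3.11, 3.11], [-0.84, 2.01], [0.21, 2.61], [-1.34, 4.49], [0.05, 2.63], [-2.56, 2.56]. Speed limits (rad/s): [2.57, 2.57, 3.14, 3.14, 3.14, 3.14].

### API

Orientations are given as a unit quaternion [w, x, y, z].
In Python, from bench import bot gives the robot as it stands. The module is installed in compiled form; this text tells all that it offers.
- The arm moves only by the tool jog_arm, never from a script. Its argument "increments" is a list of rows, each a list of 2 entries, a list of its own where there are three numbers: the shift along the world's x, y, z in mm, then the turn about the world's z in rad. In form: [[[dx, dy, dz], spin], ...]. A call has 1 to 20 rows; each row is the pose to reach, as a shift and turn from the pose commanded when the call began; what a row does not reach only later rows make up. A row lasts 1/10 s, in which the tool goes at most 50 mm and 8.59 degrees, less where a joint would pass 70% of its speed; a pose out of reach is approached as far as the arm can. A call with a gripper value outside its range is refused whole. "gripper" is the closure, from 0 (fully open) to 1 (shut), set as the call begins (left out, the last holds). The fingers move at their own pace and stop on an object; "newtons" is the grip in N (left out, the last holds). Time passes only in rows, so rows that repeat a pose let the fingers close. It gives the time, the measured TCP pose, the force and the opening at its end, in the units of the state.
- bot.get_obs(): the state, without advancing time (a new reading comes with each control period).
- bot.get_image(name): name is "side" or "top"; returns (picture, depth): 384x512x3 uint8, red, green, blue; 384x512 float32, m along the optical axis (not along the pixel's ray), 0 where there is no reading.
- bot.camera_model(name): a dict with "fx", "fy", "cx", "cy" (pixels), "T" (4x4, takes a point from camera to world coordinates). Camera axes: x right, y down, z forward; pixel columns grow to the right and rows downward; lengths in m; the calibration is good to about 2 mm. A picture is of the moment at which its call begins. camera_model takes no time and is no camera call.
- bot.finish_job(): hands the job in, once; it reports no verdict.
Trained networks look in the newest picture that a camera, given by its name, has taken for a name from the list of things; names that differ only in an ending like _2 or _b are one class to them, and where a whole thing is asked for, a point or a joint stands for the part that bears it (a point fixed in the world has none). Each returns a list of dicts, best first, with "conf" (0 to 1); they miss things now and then, are a little off and sometimes report something else, mostly with a low value. They report only what shows in the picture. A call takes as long as a camera call.
- bot.outline_of(camera, label): "pixels" (384x512 bool, what is visible of it) and "rect" ([left, top, right, bottom] in pixels, round what is visible of it).
The state is a dict: "t": time; "q": joint angles; "joint_vel": joint speeds; "tau": joint torques, N m; "eef_pos": TCP position; "ee_rot": TCP orientation; "force": force on the tool from outside, world axes, zero at the start; "ft_torque": the same for the moment, N m; "finger_gap": finger opening in m.
Only numpy, scipy, OpenCV 4.12 (cv2) and the standard library are available. Lean on these libraries where they do the work, as an engineer would, in place of code of your own. Each camera call takes 0.05 s, during which the arm holds its last target.

### The job

Line up the four painted lanterns in order of height on the cork mats of the drying board, one standing upright in the middle of each mat: the shortest on the mat nearest the lamp, then taller and taller to the tallest on the mat farthest from it, so that none stands in its neighbour's light. The clay is brittle and the paint still soft, so set each one down without dropping it, never let two lanterns touch, and leave the paint tin where it stands.

Things in the scene. Friction and masses are not known exactly. Their poses are not given: they have to be found in the camera images.
- red_center (a point): The shortest of the four painted clay lanterns, red: a round pierced pot with a domed lid, 95 mm tall over all and 60 mm across at its widest, about 120 g, on a flat foot 42 mm across. Its top 32 mm is an upright, bare clay-coloured knob, a plain cylinder 24 mm across; below the knob the domed lid widens. This point is on its upright axis half-way up: 47.5 mm above its foot and 47.5 mm below the top of the knob. Its z axis points up the lantern.
- yellow_center (a point): The second shortest of the four painted clay lanterns, yellow: a round pierced pot with a domed lid, 115 mm tall over all and 68 mm across at its widest, about 170 g, on a flat foot 48 mm across. Its top 32 mm is an upright, bare clay-coloured knob, a plain cylinder 24 mm across; below the knob the domed lid widens. This point is on its upright axis half-way up: 57.5 mm above its foot and 57.5 mm below the top of the knob. Its z axis points up the lantern.
- violet_center (a point): The second tallest of the four painted clay lanterns, violet: a round pierced pot with a domed lid, 135 mm tall over all and 76 mm across at its widest, about 240 g, on a flat foot 53 mm across. Its top 32 mm is an upright, bare clay-coloured knob, a plain cylinder 24 mm across; below the knob the domed lid widens. This point is on its upright axis half-way up: 67.5 mm above its foot and 67.5 mm below the top of the knob. Its z axis points up the lantern.
- green_center (a point): The tallest of the four painted clay lanterns, green: a round pierced pot with a domed lid, 155 mm tall over all and 84 mm across at its widest, about 320 g, on a flat foot 59 mm across. Its top 32 mm is an upright, bare clay-coloured knob, a plain cylinder 24 mm across; below the knob the domed lid widens. This point is on its upright axis half-way up: 77.5 mm above its foot and 77.5 mm below the top of the knob. Its z axis points up the lantern.
- mat1: One of four identical round cork mats, 76 mm across and 4 mm thick, fixed in a roughly straight row about 100 mm apart on the drying board (a pale plywood board 460 mm long, 116 mm wide, 12 mm thick, lying on the table). Origin: centre of the mat's underside, so its top is 4 mm above the origin and 16 mm above the table. Mat numbers say nothing about place in the row: any mat may be anywhere in it.
- mat2: One of four identical round cork mats, 76 mm across and 4 mm thick, fixed in a roughly straight row about 100 mm apart on the drying board (a pale plywood board 460 mm long, 116 mm wide, 12 mm thick, lying on the table). Origin: centre of the mat's underside, so its top is 4 mm above the origin and 16 mm above the table. Mat numbers say nothing about place in the row: any mat may be anywhere in it.
- mat3: One of four identical round cork mats, 76 mm across and 4 mm thick, fixed in a roughly straight row about 100 mm apart on the drying board (a pale plywood board 460 mm long, 116 mm wide, 12 mm thick, lying on the table). Origin: centre of the mat's underside, so its top is 4 mm above the origin and 16 mm above the table. Mat numbers say nothing about place in the row: any mat may be anywhere in it.
- mat4: One of four identical round cork mats, 76 mm across and 4 mm thick, fixed in a roughly straight row about 100 mm apart on the drying board (a pale plywood board 460 mm long, 116 mm wide, 12 mm thick, lying on the table). Origin: centre of the mat's underside, so its top is 4 mm above the origin and 16 mm above the table. Mat numbers say nothing about place in the row: any mat may be anywhere in it.
- lamp: Fixed bench lamp: green round foot 100 mm across, white holder, pale yellow bulb in a wire guard 74 mm across, 180 mm tall in all. It stands on the table beyond one end of the row of mats, in line with it, about 160 mm from the middle of the nearest mat; which end changes. Origin: centre of its underside.
- tin: Loose closed paint tin, steel with a blue band and red drips, 85 mm across, 104 mm tall, about 0.9 kg, standing on the table beyond the other end of the row of mats, about 160 mm from the middle of the nearest mat. Not to be moved. Origin: centre of its underside.

How it is judged:
At the end, for the whole second after the job is handed in: Each lantern stands upright (within 0.08 rad) on a mat (its height right within 5 mm), its axis within 15 mm of the mat's middle, at rest and released; counted from the lamp the order is red 95 mm, yellow 115 mm, violet 135 mm, green 155 mm ((horizontal distance between red_center and mat1 below 0.015 m or horizontal distance between red_center and mat2 below 0.015 m or horizontal distance between red_center and mat3 below 0.015 m or horizontal distance between red_center and mat4 below 0.015 m) and horizontal distance between red_center and lamp below 0.21 m and height (world z) of red_center between 0.0585 and 0.0685 m and angle between each of red_center, yellow_center, violet_center, green_center's own z axis and vertical below 0.08 rad and linear speed of each of lantern_red, lantern_yellow, lantern_violet, lantern_green below 0.02 m/s and angular speed of each of lantern_red, lantern_yellow, lantern_violet, lantern_green below 0.15 rad/s and (horizontal distance between yellow_center and mat1 below 0.015 m or horizontal distance between yellow_center and mat2 below 0.015 m or horizontal distance between yellow_center and mat3 below 0.015 m or horizontal distance between yellow_center and mat4 below 0.015 m) and horizontal distance between yellow_center and lamp between 0.21 and 0.31 m and height (world z) of yellow_center between 0.0685 and 0.0785 m and (horizontal distance between violet_center and mat1 below 0.015 m or horizontal distance between violet_center and mat2 below 0.015 m or horizontal distance between violet_center and mat3 below 0.015 m or horizontal distance between violet_center and mat4 below 0.015 m) and horizontal distance between violet_center and lamp between 0.31 and 0.41 m and height (world z) of violet_center between 0.0785 and 0.0885 m and (horizontal distance between green_center and mat1 below 0.015 m or horizontal distance between green_center and mat2 below 0.015 m or horizontal distance between green_center and mat3 below 0.015 m or horizontal distance between green_center and mat4 below 0.015 m) and horizontal distance between green_center and lamp above 0.41 m and height (world z) of green_center between 0.0885 and 0.0985 m); the robot touches nothing.
It fails at once if a lantern is dropped or knocked: it moves faster than 0.6 m/s (a fall of about 18 mm) while not held ((contact force between the fingers and lantern_red below 0.05 N and linear speed of lantern_red above 0.6 m/s) or (contact force between the fingers and lantern_yellow below 0.05 N and linear speed of lantern_yellow above 0.6 m/s) or (contact force between the fingers and lantern_violet below 0.05 N and linear speed of lantern_violet above 0.6 m/s) or (contact force between the fingers and lantern_green below 0.05 N and linear speed of lantern_green above 0.6 m/s)).
It fails at once if a lantern tips over (leans more than 0.6 rad) (angle between any of red_center, yellow_center, violet_center, green_center's own z axis and vertical above 0.6 rad).
It fails at once if two lanterns touch (contact force between any of lantern_yellow, lantern_violet, lantern_green and lantern_red above 0.5 N or contact force between any of lantern_violet, lantern_green and lantern_yellow above 0.5 N or contact force between lantern_green and lantern_violet above 0.5 N).
It fails at once if the paint tin is shifted by more than 25 mm (distance of tin from where it was at the start of the episode above 0.025 m).
It also fails if it takes over 99 s, if anything falls off the work surface, if the arm or the gripper's body presses on something with over 40 N, if the wrist force passes 120 N, or if a joint passes its speed limit or range.

## Working session

There is one attempt and no reset: what is moved stays moved. The work goes in short steps, Python scripts to look and compute and a tool call to move; the robot and the scene stay as the last step left them, time stands still between calls to the robot, and variables do not carry over. Pictures are saved under pics/ and viewed, and the job is handed in when it is done.

Besides the shell and the picture viewer there is one more tool, called after ">>>" in YAML: its name, and indented under it one key for each argument. jog_arm: Moves the arm, as the interface text tells. Its arguments: {"type":"object","properties":{"increments":{"type":"array"},"gripper":{"type":"number"},"newtons":{"type":"number"}},"required":["increments"]}

```bash
mkdir -p pics; python3 - <<'E'
from bench import bot
import cv2,numpy as np
o=bot.get_obs();print(o)
for n in("top","side"):
    p,d=bot.get_image(n);cv2.imwrite(f"pics/{n}0.png",p[:,:,::-1]);np.savez(f"pics/{n}0.npz",p=p,d=d)
    m=bot.camera_model(n);print(n,m)
E
```

```text
{'t': 0.0, 'q': array([ 1.32199798e+00,  3.20330732e-01,  1.56566180e+00, -5.60261962e-06,
        1.25742872e+00, -2.00032815e-02]), 'joint_vel': array([ 0.00073281,  0.00028464, -0.00030446,  0.00212136, -0.00026623,
       -0.00150936]), 'tau': array([-2.71331373e-03, -4.15523529e+01, -2.34158045e+01, -4.25263170e-04,
        8.38685548e-03, -7.57549884e-06]), 'eef_pos': array([0.13030546, 0.55958376, 0.24746663]), 'ee_rot': array([-0.70184379,  0.70312565, -0.08079907,  0.08062955]), 'force': array([ 0.66508253, -0.05619174, -0.23211925]), 'ft_torque': array([ 4.48835731e-02,  2.89516997e-02, -2.47439399e-05]), 'finger_gap': 0.08532044142560082}
top {'fx': 365.26500536723455, 'fy': 365.26500536723455, 'cx': 255.13714560410767, 'cy': 196.4691638335978, 'T': array([[ 7.79629711e-03, -9.84318472e-01,  1.76228159e-01,
         3.81003491e-01],
       [-9.99969524e-01, -7.60199404e-03,  1.77767480e-03,
         1.35776213e-02],
       [-4.10112723e-04, -1.76236648e-01, -9.84347741e-01,
         1.11343915e+00],
       [ 0.00000000e+00,  0.00000000e+00,  0.00000000e+00,
         1.00000000e+00]])}
side {'fx': 350.90200603323314, 'fy': 350.90200603323314, 'cx': 246.6559028940136, 'cy': 186.47949975997227, 'T': array([[-9.37894642e-01, -2.60305332e-01,  2.29335508e-01,
         3.74130101e-01],
       [-3.46920086e-01,  7.03144743e-01, -6.20672155e-01,
         6.15319364e-01],
       [ 3.08214836e-04, -6.61686183e-01, -7.49780835e-01,
         7.71969643e-01],
       [ 0.00000000e+00,  0.00000000e+00,  0.00000000e+00,
         1.00000000e+00]])}
```

View pics/top0.png

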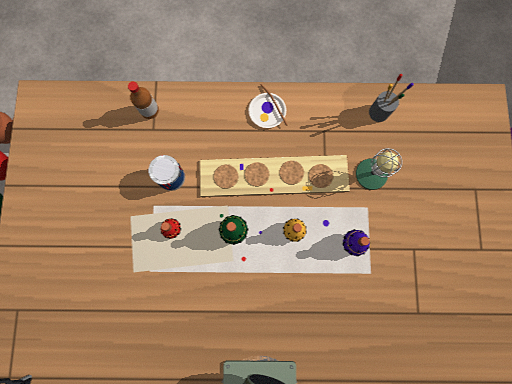

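View pics/side0.png

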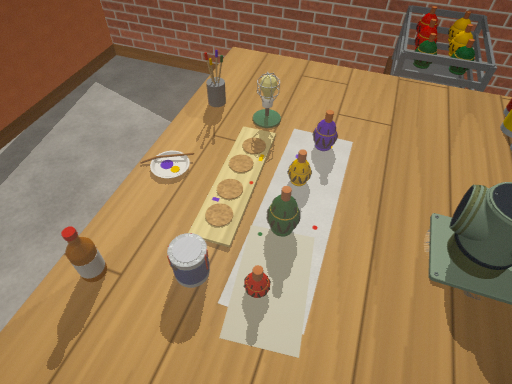

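```bash
cat > h.py <<'E'
from bench import bot
import cv2,numpy as np
def cloud(n):
    p,d=bot.get_image(n);m=bot.camera_model(n)
    v,u=np.mgrid[:384,:512]
    c=np.stack([(u-m['cx'])/m['fx']*d,(v-m['cy'])/m['fy']*d,d],-1)
    w=c@m['T'][:3,:3].T+m['T'][:3,3]; w[d<=0]=np.nan
    return p,d,w
H=dict(red=.095,yellow=.115,violet=.135,green=.155)
def circ(P):
    A=np.c_[2*P,np.ones(len(P))];s=np.linalg.lstsq(A,(P**2).sum(1),rcond=None)[0]
    return s[:2],np.sqrt(s[2]+s[0]**2+s[1]**2)
def lanterns(n,base=0,names=H):
    p,d,w=cloud(n)
    for k in names:
        for o in bot.outline_of(n,k+"_center")[:1]:
            P=w[o['pixels']];P=P[~np.isnan(P[:,0])];z=P[:,2]
            zt=np.percentile(z,99)
            T=P[(z>zt-.006)]; S=P[(z>zt-.028)]
            mid=(T[:,:2].min(0)+T[:,:2].max(0))/2
            print(n,k,round(o['conf'],2),'ztop',zt.round(4),'exp',H[k]+base,'topmean',T.mean(0).round(4),len(T),'mid',mid.round(4),'span',np.ptp(T[:,:2],axis=0).round(3))
    return p,d,w
E
python3 - <<'E'
from h import *
for n in("top","side"):
    p,d,w=lanterns(n)
    for l in("mat1","lamp","tin"):
        for o in bot.outline_of(n,l)[:5]:
            M=o['pixels'];P=w[M];P=P[~np.isnan(P[:,0])]
            print(n,l,round(o['conf'],2),o['rect'],'mean',P.mean(0).round(4),'mid',((P.min(0)+P.max(0))/2).round(4),'span',np.ptp(P,axis=0).round(3),len(P))
            if l!="mat1":
                z=P[:,2];T=P[z>np.percentile(z,98)-.006];print('  top',T.mean(0).round(4))
                lo=P[z<.02]
                if len(lo)>10: print('  low',circ(lo[:,:2]),len(lo),((lo.min(0)+lo.max(0))/2).round(3))
from scipy.spatial.transform import Rotation as R
q=bot.get_obs()['ee_rot'];print(R.from_quat([*q[1:],q[0]]).as_matrix().round(3),bot.get_obs()['t'])
E
```

```text
top red 0.9 ztop 0.0979 exp 0.095 topmean [0.4776 0.2659 0.0949] 53 mid [0.4777 0.2653] span [0.022 0.02 ]
top yellow 0.94 ztop 0.117 exp 0.115 topmean [ 0.4755 -0.1013  0.1147] 53 mid [ 0.4757 -0.1012] span [0.022 0.02 ]
top violet 0.73 ztop 0.1363 exp 0.135 topmean [ 0.4388 -0.2783  0.1343] 61 mid [ 0.4382 -0.2786] span [0.021 0.022]
top green 0.78 ztop 0.156 exp 0.155 topmean [0.4731 0.0779 0.154 ] 63 mid [0.4734 0.0782] span [0.021 0.021]
top mat1 0.94 [278.8, 157.5, 303.1, 183.1] mean [ 0.656  -0.0989  0.015 ] mid [ 0.6566 -0.0998  0.0121] span [0.078 0.073 0.016] 473
top mat1 0.87 [310.2, 163.2, 331.7, 187.7] mean [ 0.6442 -0.1852  0.0153] mid [ 0.6438 -0.1857  0.0156] span [0.071 0.071 0.012] 415
top mat1 0.8 [244.3, 161.8, 270.8, 187.0] mean [0.6484 0.0098 0.0151] mid [0.6498 0.0088 0.014 ] span [0.074 0.078 0.014] 487
top mat1 0.78 [215.5, 164.7, 241.7, 190.0] mean [0.6407 0.1067 0.0151] mid [0.6403 0.1078 0.0134] span [0.074 0.078 0.014] 483
top lamp 0.93 [353.7, 148.2, 401.8, 190.8] mean [ 0.6507 -0.3422  0.0716] mid [ 0.6703 -0.3686  0.0871] span [0.131 0.143 0.184] 1220

[... 2319 characters left out ...]
]
  low (array([ 0.65582821, -0.09438252]), np.float64(0.02757957691709463)) 361 [ 0.656 -0.098  0.015]
side tin 0.57 [286.0, 147.8, 311.6, 186.9] mean [ 0.4736 -0.085   0.0623] mid [ 0.475  -0.1338  0.0592] span [0.064 0.14  0.12 ] 559
  top [ 0.4752 -0.0975  0.1146]
  low (array([ 0.47991114, -0.136745  ]), np.float64(0.05978248871928131)) 37 [ 0.474 -0.138  0.009]
side tin 0.36 [207.3, 203.5, 234.0, 228.1] mean [0.6419 0.1101 0.016 ] mid [0.6419 0.1085 0.0158] span [0.074 0.076 0.008] 504
  top [0.6419 0.1098 0.0161]
  low (array([0.64212258, 0.10955146]), np.float64(0.026871615345608175)) 504 [0.642 0.108 0.016]
[[ 0.974  0.     0.227]
 [-0.227  0.     0.974]
 [ 0.    -1.     0.   ]] 0.9
```

>>> jog_arm:
  increments:
    - [[30, -25, 0], -0.1]
    - [[65, -55, 0], -0.24]
    - [[100, -84, 0], -0.38]
    - [[135, -113, 0], -0.52]
    - [[170, -143, 0], -0.66]
    - [[205, -172, 0], -0.8]
    - [[240, -202, -10], -0.94]
    - [[275, -231, -20], -1.08]
    - [[305, -257, -30], -1.2]
    - [[330, -277, -40], -1.3]
    - [[342, -288, -48], -1.34]
    - [[347, -292, -48], -1.34]
    - [[347, -292, -48], -1.34]
    - [[347, -292, -48], -1.34]
    - [[347, -292, -48], -1.34]
  gripper: 0
  newtons: 40

```text
t: 2.4
eef_pos: [0.4767, 0.2691, 0.2009]
ee_rot: [0.501, -0.501, 0.499, -0.499]
force: [0.3, 0.4, 0.2]
finger_gap: 0.0854
```

```bash
python3 - <<'E'
from h import *
p,d,w=lanterns("side",names=["red"])
cv2.imwrite("pics/s1.png",cv2.resize(p[:,:,::-1],None,fx=1.5,fy=1.5))
# knob cross-check by colour-free crop near expected
m=(abs(w[...,0]-.478)<.025)&(abs(w[...,1]-.267)<.025)&(w[...,2]>.068)&(w[...,2]<.1)
P=w[m];print(len(P),P.min(0),P.max(0))
T=P[P[:,2]>.089];print(T.mean(0),T.min(0),T.max(0),len(T))
print(bot.get_obs()['eef_pos'],bot.get_obs()['q'])
E
```

```text
side red 0.73 ztop 0.097 exp 0.095 topmean [0.4777 0.2697 0.0948] 81 mid [0.4778 0.2691] span [0.022 0.02 ]
146 [0.46667072 0.25696723 0.06877593] [0.48920487 0.28019447 0.09802379]
[0.47796968 0.26961847 0.09444815] [0.46700723 0.25696723 0.08925372] [0.48920487 0.2797387  0.09802379] 96
[0.47681505 0.26890226 0.20083717] [4.92408014e-01 3.11039682e-01 1.70289522e+00 1.54167313e-04
 1.12681201e+00 4.88484134e-01]
```

>>> jog_arm:
  increments:
    - [[1, -1, -15], 0]
    - [[1, -1, -35], 0]
    - [[1, -1, -55], 0]
    - [[1, -1, -75], 0]
    - [[1, -1, -92], 0]
    - [[1, -1, -104], 0]
    - [[1, -1, -112], 0]
    - [[1, -1, -116], 0]
    - [[1, -1, -117], 0]
    - [[1, -1, -117], 0]
    - [[1, -1, -117], 0]

```text
t: 3.6
eef_pos: [0.4788, 0.2673, 0.084]
ee_rot: [0.501, -0.5, 0.499, -0.5]
force: [-1.0, -1.0, 0.7]
finger_gap: 0.0854
```

>>> jog_arm:
  increments:
    - [[0, 0, 0], 0]
    - [[0, 0, 0], 0]
    - [[0, 0, 0], 0]
    - [[0, 0, 0], 0]
    - [[0, 0, 0], 0]
    - [[0, 0, 0], 0]
    - [[0, 0, 0], 0]
    - [[0, 0, 0], 0]
    - [[0, 0, 0], 0]
    - [[0, 0, 0], 0]
  gripper: 1

```text
t: 4.6
eef_pos: [0.4784, 0.2671, 0.0835]
ee_rot: [0.501, -0.5, 0.499, -0.499]
force: [-1.0, -0.9, 3.6]
finger_gap: 0.023
```

>>> jog_arm:
  increments:
    - [[0, 0, 5], 0]
    - [[0, 0, 15], 0]
    - [[0, 0, 35], 0]
    - [[0, 0, 60], 0]
    - [[0, 0, 85], 0]
    - [[0, 0, 110], 0]
    - [[0, 0, 135], 0]
    - [[0, 0, 155], 0]
    - [[0, 0, 170], 0]
    - [[0, 0, 178], 0]
    - [[0, 0, 180], 0]
    - [[0, 0, 180], 0]

```text
t: 5.8
eef_pos: [0.4782, 0.2669, 0.2631]
ee_rot: [-0.5, 0.501, -0.5, 0.499]
force: [-0.2, -0.0, -1.8]
finger_gap: 0.0225
```

>>> jog_arm:
  increments:
    - [[3, -8, 0], 0]
    - [[9, -24, 0], 0]
    - [[18, -49, 0], 0]
    - [[28, -77, 0], 0]
    - [[39, -106, 0], 0]
    - [[50, -135, 0], 0]
    - [[61, -165, 0], 0]
    - [[72, -195, 0], 0]
    - [[83, -225, 0], 0]
    - [[94, -255, 0], 0]
    - [[105, -285, 0], 0]
    - [[116, -315, 0], 0]
    - [[127, -345, 0], 0]
    - [[138, -375, 0], 0]
    - [[148, -403, 0], 0]
    - [[157, -427, 0], 0]
    - [[163, -443, 0], 0]
    - [[166, -451, 0], 0]
    - [[166, -452, 0], 0]
    - [[166, -452, 0], 0]

```text
t: 7.8
eef_pos: [0.6441, -0.1843, 0.2631]
ee_rot: [0.501, -0.501, 0.5, -0.499]
force: [-0.3, -0.5, -1.5]
finger_gap: 0.0229
```

```bash
python3 - <<'E'
from h import *
p,d,w=cloud("side")
cv2.imwrite("pics/s2.png",cv2.resize(p[:,:,::-1],None,fx=1.5,fy=1.5))
o=bot.get_obs();print(o['eef_pos'],o['finger_gap'],o['force'],o['t'])
E
```

```text
[ 0.64411579 -0.18398939  0.26333961] 0.022642590409126164 [-1.31136895 -0.5110248  -1.51574347] 7.85
```

View pics/s2.png

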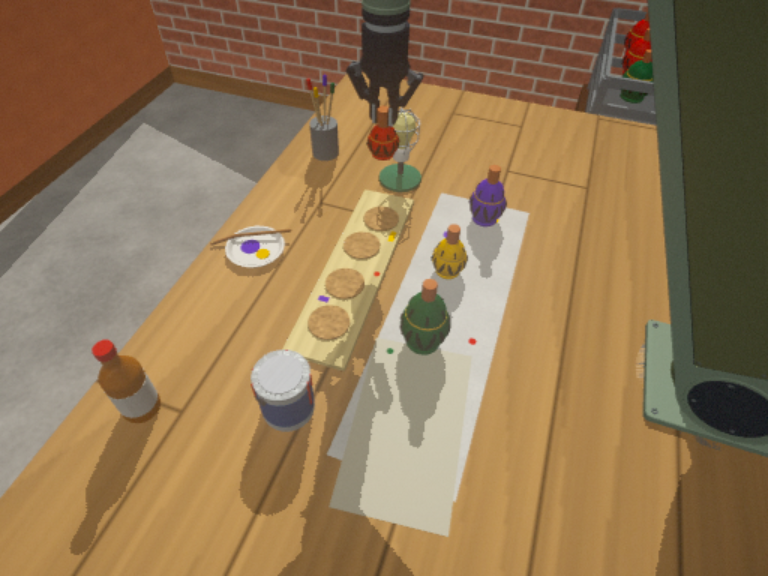

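Red hangs upright in the gripper above the mat nearest the lamp (red pot at ~(383,140), mat at ~(381,218) in the enlarged view). Lowering.

>>> jog_arm:
  increments:
    - [[0, 0, -10], 0]
    - [[0, 0, -30], 0]
    - [[0, 0, -55], 0]
    - [[0, 0, -80], 0]
    - [[0, 0, -105], 0]
    - [[0, 0, -127], 0]
    - [[0, 0, -143], 0]
    - [[0, 0, -153], 0]
    - [[0, 0, -158], 0]
    - [[0, 0, -160], 0]
    - [[0, 0, -160], 0]

```text
t: 8.95
eef_pos: [0.6447, -0.1849, 0.1038]
ee_rot: [0.501, -0.5, 0.499, -0.5]
force: [-0.0, -1.2, -1.4]
finger_gap: 0.0228
```

>>> jog_arm:
  increments:
    - [[0, 0, -1], 0]
    - [[0, 0, -2], 0]
    - [[0, 0, -3], 0]
    - [[0, 0, -3], 0]
    - [[0, 0, -3], 0]

```text
t: 9.45
eef_pos: [0.6444, -0.185, 0.1004]
ee_rot: [0.501, -0.5, 0.499, -0.5]
force: [0.2, -0.1, -0.7]
finger_gap: 0.0233
```

>>> jog_arm:
  increments:
    - [[0, 0, -0.5], 0]
    - [[0, 0, -1], 0]
    - [[0, 0, -1], 0]
    - [[0, 0, -1], 0]

```text
t: 9.85
eef_pos: [0.6445, -0.185, 0.0996]
ee_rot: [0.501, -0.5, 0.499, -0.5]
force: [-0.7, -0.2, 1.4]
finger_gap: 0.0227
```

>>> jog_arm:
  increments:
    - [[0, 0, 0], 0]
    - [[0, 0, 0], 0]
    - [[0, 0, 0], 0]
    - [[0, 0, 0], 0]
    - [[0, 0, 0], 0]
    - [[0, 0, 0], 0]
    - [[0, 0, 0], 0]
    - [[0, 0, 0], 0]
  gripper: 0

```text
t: 10.65
eef_pos: [0.6444, -0.1849, 0.0993]
ee_rot: [0.501, -0.5, 0.499, -0.499]
force: [-0.9, 0.4, -0.1]
finger_gap: 0.0855
```

>>> jog_arm:
  increments:
    - [[0, 0, 3], 0]
    - [[0, 0, 10], 0]
    - [[0, 0, 25], 0]
    - [[0, 0, 45], 0]
    - [[0, 0, 70], 0]
    - [[0, 0, 90], 0]
    - [[0, 0, 105], 0]
    - [[0, 0, 110], 0]

```text
t: 11.45
eef_pos: [0.6453, -0.1852, 0.2122]
ee_rot: [0.501, -0.5, 0.498, -0.501]
force: [-0.5, 0.8, 0.6]
finger_gap: 0.0859
```

>>> jog_arm:
  increments:
    - [[-15, 8, 0], 0]
    - [[-40, 20, 0], 0]
    - [[-70, 36, 0], 0]
    - [[-100, 51, 0], 0]
    - [[-130, 66, 0], 0]
    - [[-152, 77, 0], 0]
    - [[-165, 84, 0], 0]
    - [[-169, 86, 0], 0]
    - [[-169, 86, 0], 0]
    - [[-169, 86, 0], 0]

```text
t: 12.45
eef_pos: [0.4766, -0.0994, 0.2094]
ee_rot: [0.501, -0.5, 0.499, -0.5]
force: [-0.3, -0.0, 0.1]
finger_gap: 0.0856
```

```bash
python3 - <<'E'
from h import *
p,d,w=lanterns("side",names=["red","yellow"])
cv2.imwrite("pics/s3.png",cv2.resize(p[:,:,::-1],None,fx=1.5,fy=1.5))
for c in((.645,-.185,.079,.115),(.4755,-.099,.09,.12)):
    m=(abs(w[...,0]-c[0])<.025)&(abs(w[...,1]-c[1])<.025)&(w[...,2]>c[2])&(w[...,2]<c[3])
    P=w[m];print(len(P),((P.min(0)+P.max(0))/2).round(4),P.max(0)-P.min(0))
o=bot.get_obs();print(o['eef_pos'],o['t'])
E
```

```text
side red 0.71 ztop 0.1122 exp 0.095 topmean [ 0.644  -0.181   0.1103] 39 mid [ 0.6445 -0.1822] span [0.021 0.025]
side yellow 0.92 ztop 0.1161 exp 0.115 topmean [ 0.4752 -0.0971  0.1144] 44 mid [ 0.4749 -0.098 ] span [0.021 0.022]
94 [ 0.6441 -0.1821  0.0962] [0.02153303 0.02545634 0.03432108]
95 [ 0.4758 -0.0998  0.1035] [0.02318612 0.02532039 0.02694065]
[ 0.47623145 -0.09937353  0.20911831] 12.6
```

View pics/s3.png

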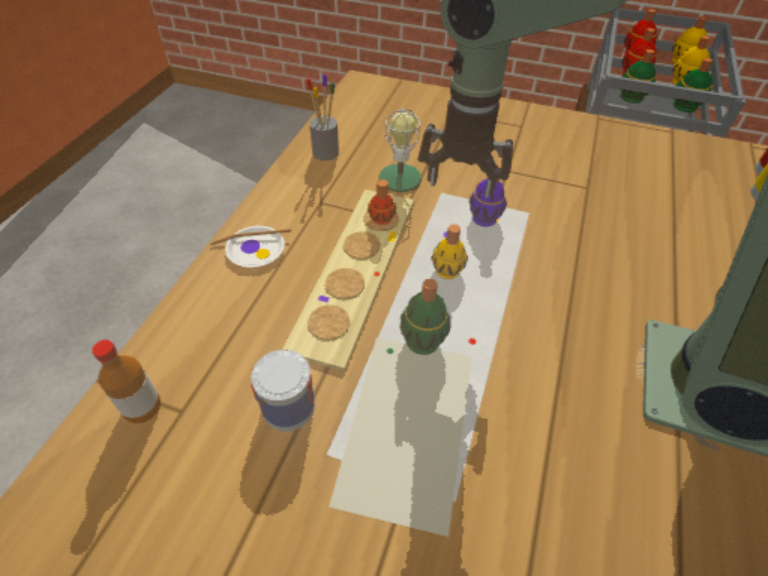

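Red stands upright centred on its mat (~(381,210)), top at 0.111 as expected. Yellow is below the gripper.

>>> jog_arm:
  increments:
    - [[0, 0, -15], 0]
    - [[0, 0, -35], 0]
    - [[0, 0, -55], 0]
    - [[0, 0, -73], 0]
    - [[0, 0, -88], 0]
    - [[0, 0, -98], 0]
    - [[0, 0, -104], 0]
    - [[0, 0, -106], 0]
    - [[0, 0, -106], 0]
    - [[0, 0, -106], 0]

```text
t: 13.6
eef_pos: [0.4759, -0.0991, 0.1039]
ee_rot: [0.501, -0.5, 0.499, -0.5]
force: [-0.0, -0.6, -0.7]
finger_gap: 0.0854
```

>>> jog_arm:
  increments:
    - [[0, 0, 0], 0]
    - [[0, 0, 0], 0]
    - [[0, 0, 0], 0]
    - [[0, 0, 0], 0]
    - [[0, 0, 0], 0]
    - [[0, 0, 0], 0]
    - [[0, 0, 0], 0]
    - [[0, 0, 0], 0]
    - [[0, 0, 0], 0]
    - [[0, 0, 0], 0]
  gripper: 1

```text
t: 14.6
eef_pos: [0.4754, -0.099, 0.1036]
ee_rot: [0.501, -0.5, 0.499, -0.5]
force: [-1.5, -0.4, 5.2]
finger_gap: 0.0227
```

>>> jog_arm:
  increments:
    - [[0, 0, 5], 0]
    - [[0, 0, 15], 0]
    - [[0, 0, 35], 0]
    - [[0, 0, 60], 0]
    - [[0, 0, 82], 0]
    - [[0, 0, 98], 0]
    - [[0, 0, 107], 0]
    - [[0, 0, 110], 0]
    - [[0, 0, 110], 0]

```text
t: 15.5
eef_pos: [0.4753, -0.0989, 0.2132]
ee_rot: [-0.5, 0.501, -0.5, 0.499]
force: [0.0, 0.5, -2.1]
finger_gap: 0.0228
```

>>> jog_arm:
  increments:
    - [[8, 0, 0], 0]
    - [[24, 0, 0], 0]
    - [[48, 1, 0], 0]
    - [[76, 1, 0], 0]
    - [[105, 2, 0], 0]
    - [[133, 2, 0], 0]
    - [[156, 3, 0], 0]
    - [[172, 3, 0], 0]
    - [[180, 3, 0], 0]
    - [[181, 3, 0], 0]
    - [[181, 3, 0], 0]
    - [[181, 3, -10], 0]
    - [[181, 3, -28], 0]
    - [[181, 3, -48], 0]
    - [[181, 3, -66], 0]
    - [[181, 3, -80], 0]
    - [[181, 3, -88], 0]
    - [[181, 3, -91], 0]
    - [[181, 3, -91], 0]
    - [[181, 3, -91], 0]

```text
t: 17.5
eef_pos: [0.6569, -0.0961, 0.1232]
ee_rot: [0.501, -0.5, 0.499, -0.5]
force: [0.5, 0.0, -0.9]
finger_gap: 0.0224
```

>>> jog_arm:
  increments:
    - [[0, 0, -1], 0]
    - [[0, 0, -1.5], 0]
    - [[0, 0, -2], 0]
    - [[0, 0, -2.5], 0]
    - [[0, 0, -2.5], 0]
    - [[0, 0, -2.5], 0]

```text
t: 18.1
eef_pos: [0.6564, -0.096, 0.1199]
ee_rot: [0.501, -0.5, 0.499, -0.5]
force: [0.6, 0.4, -0.9]
finger_gap: 0.0224
```

>>> jog_arm:
  increments:
    - [[0, 0, -0.5], 0]
    - [[0, 0, -1], 0]
    - [[0, 0, -1], 0]
    - [[0, 0, -1], 0]

```text
t: 18.5
eef_pos: [0.6565, -0.096, 0.1196]
ee_rot: [0.501, -0.5, 0.499, -0.5]
force: [-2.1, -0.4, 5.7]
finger_gap: 0.0224
```

>>> jog_arm:
  increments:
    - [[0, 0, 0], 0]
    - [[0, 0, 0], 0]
    - [[0, 0, 0], 0]
    - [[0, 0, 0], 0]
    - [[0, 0, 0], 0]
    - [[0, 0, 0], 0]
    - [[0, 0, 0], 0]
    - [[0, 0, 0], 0]
  gripper: 0

```text
t: 19.3
eef_pos: [0.6564, -0.096, 0.1188]
ee_rot: [0.501, -0.5, 0.499, -0.5]
force: [-0.1, 0.3, 0.2]
finger_gap: 0.0854
```

>>> jog_arm:
  increments:
    - [[0, 0, 3], 0]
    - [[0, 0, 10], 0]
    - [[0, 0, 25], 0]
    - [[0, 0, 45], 0]
    - [[0, 0, 70], 0]
    - [[0, 0, 90], 0]
    - [[-8, -6, 105], 0]
    - [[-25, -20, 110], 0]
    - [[-55, -45, 110], 0]
    - [[-88, -73, 110], 0]
    - [[-121, -100, 110], 0]
    - [[-154, -127, 110], 0]
    - [[-184, -152, 110], 0]
    - [[-205, -170, 110], 0]
    - [[-215, -178, 110], 0]
    - [[-217, -180, 110], 0]
    - [[-217, -180, 110], 0]
    - [[-217, -180, 110], 0]

```text
t: 21.1
eef_pos: [0.4403, -0.2754, 0.2288]
ee_rot: [0.501, -0.501, 0.499, -0.499]
force: [0.3, -0.2, -0.3]
finger_gap: 0.0855
```

```bash
python3 - <<'E'
from h import *
p,d,w=cloud("side")
cv2.imwrite("pics/s4.png",cv2.resize(p[:,:,::-1],None,fx=1.5,fy=1.5))
for c in((.645,-.185,.081,.115),(.6565,-.096,.101,.14),(.439,-.276,.105,.14)):
    m=(abs(w[...,0]-c[0])<.025)&(abs(w[...,1]-c[1])<.025)&(w[...,2]>c[2])&(w[...,2]<c[3])
    P=w[m];print(len(P),((P.min(0)+P.max(0))/2).round(4),P.max(0).round(4),np.ptp(P,axis=0).round(3))
o=bot.get_obs();print(o['eef_pos'],o['t'])
E
```

```text
89 [ 0.644  -0.182   0.0989] [ 0.6553 -0.1695  0.1146] [0.023 0.025 0.032]
105 [ 0.6558 -0.0959  0.1174] [ 0.668  -0.0845  0.1333] [0.024 0.023 0.032]
91 [ 0.44   -0.2751  0.121 ] [ 0.4511 -0.2627  0.137 ] [0.022 0.025 0.032]
[ 0.4403107  -0.27532818  0.22874488] 21.15
```

View pics/s4.png

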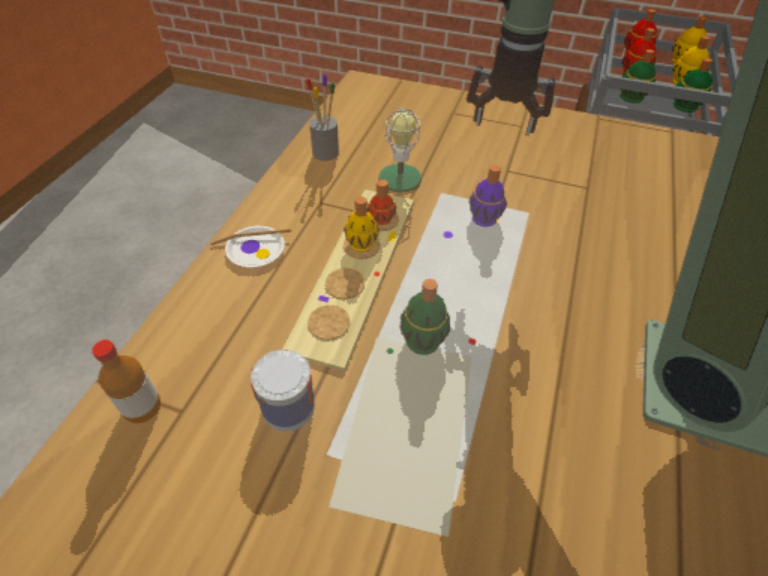

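Yellow is upright on the second mat (~(361,240)), red unchanged; violet (~(488,200)) is under the gripper.

>>> jog_arm:
  increments:
    - [[0, -1, -15], 0]
    - [[0, -1, -35], 0]
    - [[0, -1, -55], 0]
    - [[0, -1, -73], 0]
    - [[0, -1, -88], 0]
    - [[0, -1, -98], 0]
    - [[0, -1, -103], 0]
    - [[0, -1, -105], 0]
    - [[0, -1, -105], 0]
    - [[0, -1, -105], 0]

```text
t: 22.15
eef_pos: [0.4399, -0.2772, 0.1245]
ee_rot: [0.501, -0.5, 0.499, -0.5]
force: [-0.6, 0.1, 0.0]
finger_gap: 0.0855
```

>>> jog_arm:
  increments:
    - [[0, 0, 0], 0]
    - [[0, 0, 0], 0]
    - [[0, 0, 0], 0]
    - [[0, 0, 0], 0]
    - [[0, 0, 0], 0]
    - [[0, 0, 0], 0]
    - [[0, 0, 0], 0]
    - [[0, 0, 0], 0]
    - [[0, 0, 0], 0]
    - [[0, 0, 0], 0]
  gripper: 1

```text
t: 23.15
eef_pos: [0.4394, -0.2771, 0.1241]
ee_rot: [-0.5, 0.5, -0.499, 0.5]
force: [-2.4, 0.5, 4.6]
finger_gap: 0.0227
```

>>> jog_arm:
  increments:
    - [[0, 0, 5], 0]
    - [[0, 0, 15], 0]
    - [[0, 0, 35], 0]
    - [[0, 0, 60], 0]
    - [[0, 0, 85], 0]
    - [[0, 0, 110], 0]
    - [[0, 0, 133], 0]
    - [[0, 0, 149], 0]
    - [[0, 0, 157], 0]
    - [[0, 0, 160], 0]
    - [[0, 0, 160], 0]
    - [[0, 0, 160], 0]

```text
t: 24.35
eef_pos: [0.439, -0.2767, 0.2828]
ee_rot: [-0.5, 0.501, -0.5, 0.499]
force: [-0.0, -0.2, -2.9]
finger_gap: 0.0224
```

>>> jog_arm:
  increments:
    - [[5, 7, 0], 0]
    - [[15, 21, 0], 0]
    - [[30, 41, 0], 0]
    - [[47, 65, 0], 0]
    - [[65, 89, 0], 0]
    - [[83, 114, 0], 0]
    - [[101, 139, 0], 0]
    - [[119, 164, 0], 0]
    - [[137, 189, 0], 0]
    - [[155, 214, 0], 0]
    - [[172, 237, 0], 0]
    - [[187, 258, 0], 0]
    - [[199, 274, 0], 0]
    - [[207, 285, 0], 0]
    - [[210, 289, 0], 0]
    - [[210, 289, 0], 0]
    - [[210, 289, 0], 0]
    - [[210, 289, 0], 0]

```text
t: 26.15
eef_pos: [0.649, 0.0112, 0.284]
ee_rot: [-0.5, 0.5, -0.5, 0.5]
force: [-0.3, -0.2, -2.2]
finger_gap: 0.0228
```

>>> jog_arm:
  increments:
    - [[0, 0, -10], 0]
    - [[0, 0, -28], 0]
    - [[0, 0, -50], 0]
    - [[0, 0, -74], 0]
    - [[0, 0, -97], 0]
    - [[0, 0, -117], 0]
    - [[0, 0, -131], 0]
    - [[0, 0, -138], 0]
    - [[0, 0, -141], 0]
    - [[0, 0, -141], 0]
    - [[0, 0, -141], 0]

```text
t: 27.25
eef_pos: [0.65, 0.012, 0.1439]
ee_rot: [0.501, -0.5, 0.499, -0.5]
force: [0.1, -0.5, -2.1]
finger_gap: 0.0226
```

>>> jog_arm:
  increments:
    - [[0, 0, -1], 0]
    - [[0, 0, -1.5], 0]
    - [[0, 0, -2], 0]
    - [[0, 0, -2.5], 0]
    - [[0, 0, -2.5], 0]
    - [[0, 0, -2.5], 0]

```text
t: 27.85
eef_pos: [0.6494, 0.012, 0.1403]
ee_rot: [0.501, -0.5, 0.499, -0.5]
force: [-1.2, -0.3, -3.2]
finger_gap: 0.0228
```

>>> jog_arm:
  increments:
    - [[0, 0, -0.5], 0]
    - [[0, 0, -1], 0]
    - [[0, 0, -1], 0]
    - [[0, 0, -1], 0]

```text
t: 28.25
eef_pos: [0.6495, 0.0121, 0.1401]
ee_rot: [0.501, -0.5, 0.499, -0.5]
force: [-1.8, -0.1, 4.4]
finger_gap: 0.0228
```

>>> jog_arm:
  increments:
    - [[0, 0, 0], 0]
    - [[0, 0, 0], 0]
    - [[0, 0, 0], 0]
    - [[0, 0, 0], 0]
    - [[0, 0, 0], 0]
    - [[0, 0, 0], 0]
    - [[0, 0, 0], 0]
    - [[0, 0, 0], 0]
  gripper: 0

```text
t: 29.05
eef_pos: [0.6494, 0.012, 0.1393]
ee_rot: [0.501, -0.5, 0.499, -0.5]
force: [0.3, 0.0, -0.3]
finger_gap: 0.0856
```

>>> jog_arm:
  increments:
    - [[0, 0, 3], 0]
    - [[0, 0, 10], 0]
    - [[0, 0, 25], 0]
    - [[0, 0, 45], 0]
    - [[0, 0, 70], 0]
    - [[0, 0, 90], 0]
    - [[-6, 2, 105], 0]
    - [[-22, 9, 110], 0]
    - [[-48, 19, 110], 0]
    - [[-78, 30, 110], 0]
    - [[-108, 42, 110], 0]
    - [[-136, 53, 110], 0]
    - [[-158, 61, 110], 0]
    - [[-171, 66, 110], 0]
    - [[-175, 68, 110], 0]
    - [[-175, 68, 110], 0]
    - [[-175, 68, 110], 0]

```text
t: 30.75
eef_pos: [0.4754, 0.0799, 0.2494]
ee_rot: [0.501, -0.5, 0.499, -0.5]
force: [-0.3, 1.2, 1.0]
finger_gap: 0.0854
```

```bash
python3 - <<'E'
from h import *
p,d,w=cloud("side")
cv2.imwrite("pics/s5.png",cv2.resize(p[:,:,::-1],None,fx=1.5,fy=1.5))
for c in((.645,-.185,.081,.115),(.6565,-.096,.101,.14),(.649,.012,.121,.16),(.474,.08,.125,.16)):
    m=(abs(w[...,0]-c[0])<.025)&(abs(w[...,1]-c[1])<.025)&(w[...,2]>c[2])&(w[...,2]<c[3])
    P=w[m];print(len(P),((P.min(0)+P.max(0))/2).round(4),P.max(0).round(4),np.ptp(P,axis=0).round(3))
o=bot.get_obs();print(o['eef_pos'],o['t'])
E
```

```text
72 [ 0.6446 -0.1819  0.0979] [ 0.6543 -0.1703  0.1143] [0.019 0.023 0.033]
102 [ 0.6569 -0.096   0.1182] [ 0.6684 -0.0837  0.1348] [0.023 0.025 0.033]
122 [0.65   0.0124 0.1369] [0.6617 0.0252 0.1527] [0.023 0.026 0.032]
137 [0.4738 0.0808 0.1416] [0.4854 0.0925 0.1573] [0.023 0.024 0.031]
[0.47538619 0.0798062  0.24929264] 30.8
```

View pics/s5.png

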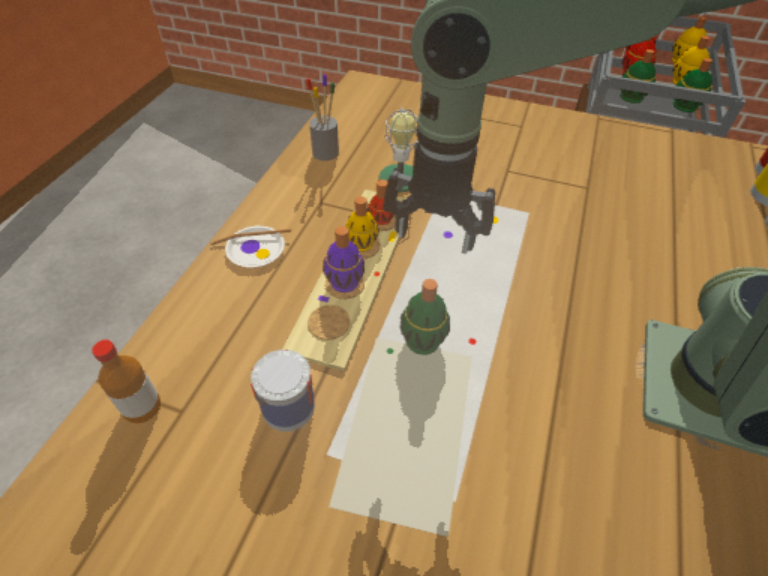

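Violet stands upright on the third mat (~(344,270)); only the mat at ~(329,322) is empty. Green (~(426,325)) next.

>>> jog_arm:
  increments:
    - [[-1, 0, -15], 0]
    - [[-1, 0, -35], 0]
    - [[-1, 0, -55], 0]
    - [[-1, 0, -73], 0]
    - [[-1, 0, -88], 0]
    - [[-1, 0, -98], 0]
    - [[-1, 0, -104], 0]
    - [[-1, 0, -106], 0]
    - [[-1, 0, -106], 0]
    - [[-1, 0, -106], 0]

```text
t: 31.8
eef_pos: [0.4739, 0.0801, 0.1439]
ee_rot: [0.501, -0.5, 0.499, -0.5]
force: [0.2, -1.0, 1.3]
finger_gap: 0.0857
```

>>> jog_arm:
  increments:
    - [[0, 0, 0], 0]
    - [[0, 0, 0], 0]
    - [[0, 0, 0], 0]
    - [[0, 0, 0], 0]
    - [[0, 0, 0], 0]
    - [[0, 0, 0], 0]
    - [[0, 0, 0], 0]
    - [[0, 0, 0], 0]
    - [[0, 0, 0], 0]
    - [[0, 0, 0], 0]
  gripper: 1

```text
t: 32.8
eef_pos: [0.4734, 0.08, 0.1436]
ee_rot: [0.501, -0.5, 0.499, -0.5]
force: [-2.1, -0.0, 5.1]
finger_gap: 0.0227
```

>>> jog_arm:
  increments:
    - [[0, 0, 5], 0]
    - [[0, 0, 15], 0]
    - [[0, 0, 35], 0]
    - [[0, 0, 60], 0]
    - [[0, 0, 85], 0]
    - [[0, 0, 110], 0]
    - [[0, 0, 135], 0]
    - [[0, 0, 155], 0]
    - [[0, 0, 166], 0]
    - [[0, 0, 170], 0]
    - [[0, 0, 170], 0]
    - [[0, 0, 170], 0]

```text
t: 34.0
eef_pos: [0.4729, 0.0799, 0.3121]
ee_rot: [-0.5, 0.501, -0.5, 0.499]
force: [0.1, -0.6, -4.0]
finger_gap: 0.0226
```

>>> jog_arm:
  increments:
    - [[6, 1, 0], 0]
    - [[20, 3, 0], 0]
    - [[42, 7, 0], 0]
    - [[67, 11, 0], 0]
    - [[93, 15, 0], 0]
    - [[118, 20, 0], 0]
    - [[140, 23, 0], 0]
    - [[156, 26, 0], 0]
    - [[165, 28, 0], 0]
    - [[168, 28, 0], 0]
    - [[168, 28, 0], 0]
    - [[168, 28, 0], 0]

```text
t: 35.2
eef_pos: [0.6409, 0.1079, 0.3134]
ee_rot: [-0.5, 0.501, -0.5, 0.499]
force: [-0.0, 0.7, -3.3]
finger_gap: 0.0226
```

>>> jog_arm:
  increments:
    - [[0, 0, -10], 0]
    - [[0, 0, -28], 0]
    - [[0, 0, -52], 0]
    - [[0, 0, -78], 0]
    - [[0, 0, -103], 0]
    - [[0, 0, -125], 0]
    - [[0, 0, -140], 0]
    - [[0, 0, -148], 0]
    - [[0, 0, -151], 0]
    - [[0, 0, -151], 0]
    - [[0, 0, -151], 0]

```text
t: 36.3
eef_pos: [0.6419, 0.1081, 0.1634]
ee_rot: [0.501, -0.5, 0.499, -0.5]
force: [0.2, 0.1, -3.3]
finger_gap: 0.0226
```

>>> jog_arm:
  increments:
    - [[0, 0, -1], 0]
    - [[0, 0, -1.5], 0]
    - [[0, 0, -2], 0]
    - [[0, 0, -2.5], 0]
    - [[0, 0, -2.5], 0]
    - [[0, 0, -2.5], 0]

```text
t: 36.9
eef_pos: [0.6414, 0.108, 0.1598]
ee_rot: [0.5, -0.5, 0.5, -0.5]
force: [-0.0, 0.3, -3.2]
finger_gap: 0.0229
```

>>> jog_arm:
  increments:
    - [[0, 0, -0.5], 0]
    - [[0, 0, -1], 0]
    - [[0, 0, -1], 0]
    - [[0, 0, -1], 0]

```text
t: 37.3
eef_pos: [0.6416, 0.1081, 0.1596]
ee_rot: [0.501, -0.5, 0.499, -0.5]
force: [-1.9, -0.3, 2.9]
finger_gap: 0.0224
```

>>> jog_arm:
  increments:
    - [[0, 0, 0], 0]
    - [[0, 0, 0], 0]
    - [[0, 0, 0], 0]
    - [[0, 0, 0], 0]
    - [[0, 0, 0], 0]
    - [[0, 0, 0], 0]
    - [[0, 0, 0], 0]
    - [[0, 0, 0], 0]
  gripper: 0

```text
t: 38.1
eef_pos: [0.6414, 0.108, 0.1588]
ee_rot: [0.501, -0.5, 0.499, -0.5]
force: [1.0, -0.1, -1.0]
finger_gap: 0.0852
```

>>> jog_arm:
  increments:
    - [[0, 0, 3], 0]
    - [[0, 0, 10], 0]
    - [[0, 0, 25], 0]
    - [[0, 0, 45], 0]
    - [[0, 0, 70], 0]
    - [[0, 0, 90], 0]
    - [[-6, 0, 105], 0]
    - [[-25, 0, 110], 0]
    - [[-50, 0, 110], 0]
    - [[-80, 0, 110], 0]
    - [[-110, 0, 110], 0]
    - [[-140, 0, 110], 0]
    - [[-165, 0, 110], 0]
    - [[-180, 0, 110], 0]
    - [[-180, 0, 110], 0]
    - [[-180, 0, 110], 0]

```text
t: 39.7
eef_pos: [0.4622, 0.1081, 0.2693]
ee_rot: [0.501, -0.5, 0.499, -0.5]
force: [-0.5, 0.6, 0.7]
finger_gap: 0.0855
```

```bash
python3 - <<'E'
from h import *
for n in ("side","top"):
  p,d,w=cloud(n)
  cv2.imwrite(f"pics/{n}6.png",cv2.resize(p[:,:,::-1],None,fx=1.5,fy=1.5))
  for c in((.645,-.185,.081,.115),(.6565,-.096,.101,.14),(.649,.012,.121,.16),(.6415,.108,.141,.18)):
    m=(abs(w[...,0]-c[0])<.025)&(abs(w[...,1]-c[1])<.025)&(w[...,2]>c[2])&(w[...,2]<c[3])
    P=w[m];print(n,len(P),((P.min(0)+P.max(0))/2).round(4),P.max(0).round(4),np.ptp(P,axis=0).round(3)) if len(P) else print(n,'none')
  m=(abs(w[...,0]-.637)<.06)&(abs(w[...,1]-.277)<.06)&(w[...,2]>.098)&(w[...,2]<.11);print('tin',w[m].mean(0))
o=bot.get_obs();print(o['eef_pos'],o['t'])
E
```

```text
side 91 [ 0.6441 -0.1805  0.0974] [ 0.655  -0.1703  0.1136] [0.022 0.02  0.032]
side 104 [ 0.6568 -0.096   0.1176] [ 0.6683 -0.0838  0.1339] [0.023 0.024 0.033]
side 122 [0.6498 0.0135 0.1373] [0.6617 0.0256 0.1537] [0.024 0.024 0.033]
side 135 [0.6414 0.1088 0.1577] [0.6526 0.1208 0.1733] [0.022 0.024 0.031]
tin [0.63819636 0.28085534 0.10313816]
top 76 [ 0.6423 -0.1849  0.0976] [ 0.6541 -0.1734  0.1138] [0.024 0.023 0.032]
top 77 [ 0.6558 -0.0981  0.1182] [ 0.6671 -0.0871  0.1341] [0.022 0.022 0.032]
top 74 [0.6497 0.0094 0.1387] [0.6613 0.0192 0.1548] [0.023 0.02  0.032]
top 81 [0.6405 0.105  0.1583] [0.6511 0.1154 0.1746] [0.021 0.021 0.033]
tin [0.63863009 0.27670607 0.10268627]
[0.46259125 0.10808698 0.26887871] 39.8
```

View pics/side6.png

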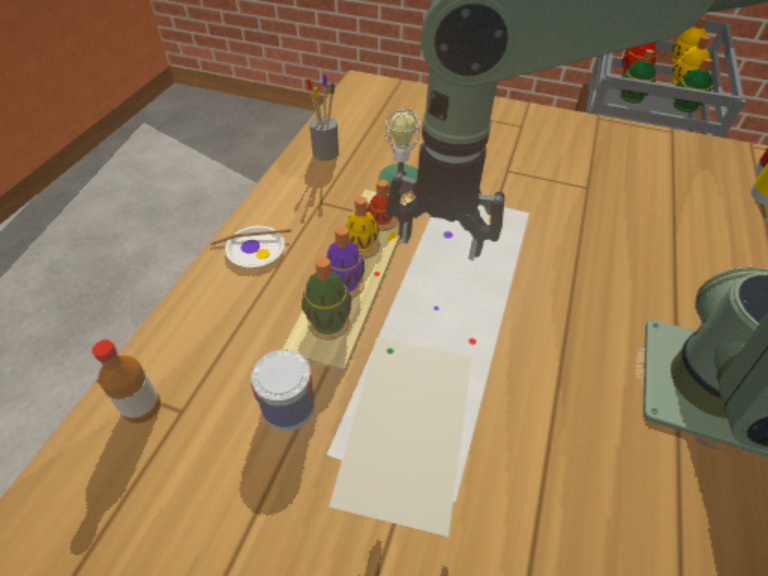

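View pics/top6.png

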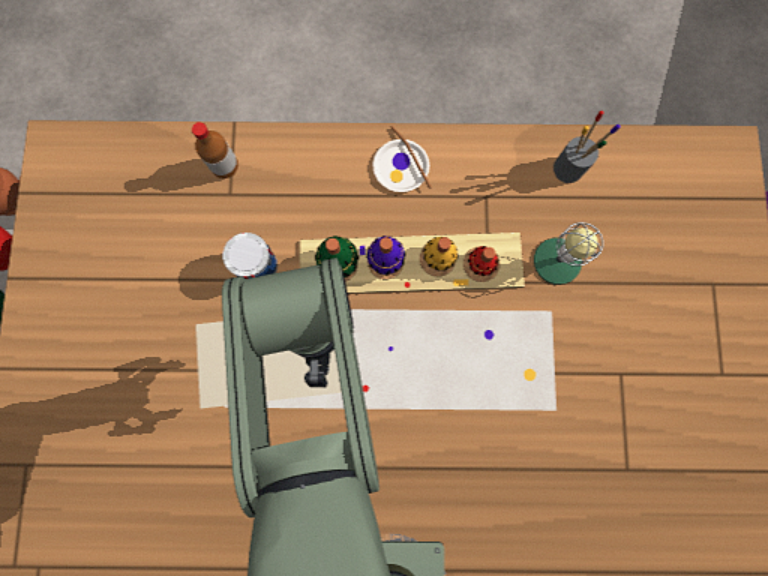

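All four stand upright on their mats (top view, left to right: green (335,252), violet (386,253), yellow (439,252), red (484,261), with the lamp on the right). The tin has not moved and the arm is clear.

```bash
python3 -c "
from bench import bot
print(bot.finish_job())"
```

```text
the job is handed in; nothing more can be done
None
```

All four lanterns stand upright on the mats, in order from the lamp: red, yellow, violet, green. I handed the job in at about 40 s of the 99 s; it reported no verdict.

I carried each one by its knob with the jaws across the row. Each was lowered until the wrist force showed contact, then released.

Last checks, from both cameras just before handing in:
- **Position:** each knob axis was within about 3 mm of the mat centre I had measured, against the 15 mm allowed.
- **Height and stance:** all knob tops were at the expected heights within about 3 mm, and all four looked upright with gaps between them.
- **Surroundings:** the tin top was within 2 mm of its starting place, and the open gripper stood well clear.

**Disagreements:** the top and side cameras differ by about 4 mm in y, so I used their average. The network also mislabelled some things in the side view (mats as tin, for example). I ignored any label whose height did not fit.

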